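# Lay the fixative bottle in the drawer cradle

## Task

Clear the standing fixative bottle off the drawing desk: pull the upper drawer of the little desktop cabinet all the way out to its stop, then lay the bottle on its side in the V-shaped cradle inside that drawer, centred along it. Keep hold of the bottle until it is lying in the cradle (do not drop it in), then let go and leave the drawer fully out. Leave the lower drawer shut and do not shift the other things on the desk.

Things in the scene. Friction and masses are not known exactly. Their poses are not given: they have to be found in the camera images.
- cabinet_front (a point): Small plywood desktop cabinet, fixed, 270 deep (x) x 220 wide (y) x 156 high, two drawers one above the other. This point: middle of the front plane's lower edge, on the desk; axes are the cabinet's. Its front with the drawers faces its own -x (roughly to the robot). The 12 thick top board starts 15 behind the front plane; a sketch pad 17 thick lies on its rear half.
- drawer0 (a joint): Upper drawer's slide: 0 shut, 0.185 m at its stop. It slides along the cabinet's -x, stays where it is left (2 N friction), may start ajar. Front panel 214 wide, 15 thick, 63 high, top just under the top board. Side and back walls only 22 high above the drawer's underside; floor 5 thick; inside 178 wide. Pencils are fixed in a 19 high compartment that begins 64 to the -y side of the cradle's axis.
- drawer0_handle (a point): Middle of the upper drawer's bar handle: a level steel bar, 11 diameter, 100 long along the cabinet's y, its axis 35 in front of the drawer's front face, 30 below the cabinet's top, on two stems 42 either side of the middle. Moves with the drawer; axes parallel to the cabinet's.
- cradle (a point): Middle of the axis of the bottle once it lies properly in the upper drawer's V cradle: a cork trough along the cabinet's x, 100 long, 40 wide over the rims, 45 degree walls, rims 12 below this point. Drawer floor 31 below; top of front panel 25 above, its inner face 98 to -x. With the drawer fully out the top board begins 86 to +x. Moves with the drawer; axes parallel to the cabinet's.
- drawer1 (a joint): Lower drawer's slide: 0 shut, 0.185 fully out; same handle lower down. To stay shut.
- bottle: The fixative bottle: slim white plastic bottle, 110 tall, standing on the desk; a cylinder of 42 diameter up to 78 high, then a shoulder, a neck of 20 and a screw cap of 26 diameter (92 to 110 high). Origin: centre of its underside; z runs from base to cap. About 0.15 kg.
- bottle_mid (a point): Point on the bottle's axis at half its length (55 above its underside); belongs at cradle, cap pointing either way.
- jar: Bystander: squat glass jar with a wide lid, standing, 64 dia x 75 tall. Origin: centre of its underside. To be left where it is.
- glasses_case: Bystander: black spectacles case lying flat, 150 x 60 x 34. Origin: centre of its underside. To be left where it is.
- carton: Bystander: small cardboard carton lying flat, 80 x 55 x 22. Origin: centre of its underside. To be left where it is.
- paint_tin: Bystander: closed flat metal paint tin, 180 x 60 x 16. Origin: centre of its underside. To be left where it is.
- brush_mug: Bystander: white mug full of brushes, 76 dia, mug 90 tall, brushes up to 200. Origin: centre of its underside. To be left where it is.
- water_bottle: Bystander: tall clear drink bottle, 64 dia x 210 tall. Origin: centre of its underside. To be left where it is.

How it is judged (in metres and radians):
On the way, in this order (a step that is already met when the one before it is completed fails the run):
1. the upper drawer is pulled out to its stop (within 8 mm) while the bottle is still on the desk (value of joint drawer0 above 0.177 m and height (world z) of bottle below 0.02 m), for 0.2 s.
2. the bottle lies in the cradle (its middle within 30 mm along it, 12 mm across and 10 mm in height) while the fingers still touch it (x of bottle_mid in the frame of cradle between -0.03 and 0.03 m and y of bottle_mid in the frame of cradle between -0.012 and 0.012 m and z of bottle_mid in the frame of cradle between -0.01 and 0.01 m and angle between the z axis of bottle and the x axis of cradle, either way round below 0.2 rad and contact force between the fingers and bottle above 0.2 N), for 0.1 s.
At the end, for the whole second after the job is handed in: The upper drawer is within 15 mm of its stop, the lower one shut (20 mm). The bottle, let go and at rest, lies in the V cradle, cap either way: its middle within 25 mm of the cradle's along it, 6 mm across, 5 mm in height, its axis within 0.15 rad (value of joint drawer0 above 0.17 m and x of bottle_mid in the frame of cradle between -0.025 and 0.025 m and y of bottle_mid in the frame of cradle between -0.006 and 0.006 m and z of bottle_mid in the frame of cradle between -0.005 and 0.005 m and angle between the z axis of bottle and the x axis of cradle, either way round below 0.15 rad and linear speed of bottle below 0.02 m/s and contact force between the fingers and bottle below 0.05 N and value of joint drawer1 below 0.02 m); the robot touches nothing.
It fails at once if any other thing on the desk is shifted by more than 30 mm (distance of any of jar, glasses_case, carton, paint_tin, brush_mug, water_bottle from where it was at the start of the episode above 0.03 m).
It fails at once if the lower drawer is pulled open by more than 50 mm (value of joint drawer1 above 0.05 m).
It also fails if it takes over 64 s, if anything falls off the work surface, if the arm or the gripper's body presses on something with over 40 N, if the wrist force passes 120 N, or if a joint passes its speed limit or range.

## Robot

A 7-joint arm with a two-finger parallel gripper is mounted at the origin on the work surface. World frame = base frame: x ahead of the robot, y to its left, z up, the work surface at z = 0. Lengths are in m, angles in degrees, forces in N, time in s.
With the tool pointing down it reaches from about 0.425 to 0.875 m from the base axis. Payload 4.7 kg.
Tool frame: the origin (TCP) lies at the very end of the fingers, on their centre line; the grasp point (between the pads) lies 19 mm behind it; z points along the fingers, y is the line along which they close (so a half turn about z gives the same grasp; the last joint's range is limited). The gripper opens to 87 mm and grips with 3 to 60 N. Pads are 19 mm wide; open, the fingers measure 117 mm over their backs; the gripper's body (75 mm by 190 mm) begins 51 mm behind the grasp point.
Start: joints at [69.448, 18.392, -4.016, 83.108, 1.295, 78.541, -3.26], TCP at [0.237, -0.605, 0.223] pointing down, gripper open.
Joint ranges: [-163.93, 163.93], [-17.29, 119.83], [-79.2, 71.16], [3.27, 140.29], [-89.18, 269.18], [5.43, 117.66], [-154.24, 154.24]. Speed limits (degrees/s): [147.25, 147.25, 180, 180, 180, 180, 180].

## Interface

Orientations are given as [roll, pitch, yaw] about the fixed x, y, z axes, in that order (R = Rz(yaw) Ry(pitch) Rx(roll)).
In Python, from cell import get_obs, cams, ticket, finder gives the robot as it stands.
- The arm moves only by the shell command python3 -m creep 'ROWS' [FORCE]. ROWS is text: rows parted by semicolons, each of 5 numbers parted by spaces: the shift along the world's x, y, z in m, then the turn about the world's z in degrees, then the finger opening in m, from 0 to 0.087. A call has 1 to 8 rows; each row shifts and turns the commanded pose from where the row before left it; what a row does not reach is not made up. A row lasts 1/8 s, in which the tool goes at most 62.5 mm and 10.7 degrees, less where a joint would pass 70% of its speed; a pose out of reach is approached as far as the arm can. A call with a gripper value outside its range is refused whole. The fingers move at their own pace and stop on an object; FORCE is the grip in N (left out, the last holds). Time passes only in rows, so rows that do not move let the fingers close. It gives the time, the measured TCP pose, the force, the opening and the grip force at its end, in the units of the state.
- get_obs(): the state, without advancing time (a new reading comes with each control period).
- cams.read_camera(name): name is "side" or "top" or "wrist"; returns the picture (420x560x3 uint8, red, green, blue); there is no depth.
- cams.calibration(name): a dict with "fx", "fy", "cx", "cy" (pixels), "extrinsics" (4x4, takes a point from world to camera coordinates). Camera axes: x right, y down, z forward; pixel columns grow to the right and rows downward; lengths in m; the calibration is good to about 2 mm. A picture is of the moment at which its call begins: read the wrist's pose just before it. calibration takes no time and is no camera call; for the wrist camera it gives the pose at the moment of the call.
- ticket.sign_off(): hands the job in; it is judged then, once.
Trained networks look in the newest picture that a camera, given by its name, has taken for a name from the list of things; names that differ only in an ending like _2 or _b are one class to them, and where a whole thing is asked for, a point or a joint stands for the part that bears it (a point fixed in the world has none). Each returns a list of dicts, best first, with "p" (0 to 1); they miss things now and then, are a little off and sometimes report something else, mostly with a low value. They report only what shows in the picture. A call takes as long as a camera call.
- finder.masks_of(name, camera): "mask" (420x560 bool, what is visible of it) and "xy" ([column, row] in pixels, amid what is visible of it).
- finder.tip_of(name, camera): "xy" ([column, row] in pixels: a listed point, or the origin of a listed thing).
The state is a dict: "time_s": time; "qpos": joint angles; "joint_velocities": joint speeds; "effort": joint torques, N m; "tool_pos": TCP position; "tool_rot": TCP orientation; "force": force on the tool from outside, world axes, zero at the start; "wrist_torque": the same for the moment, N m; "grip_width": finger opening in m; "grasp_force": force on a finger pad.
Only numpy, scipy, OpenCV 4.12 (cv2) and the standard library are available. Lean on these libraries where they do the work, as an engineer would, in place of code of your own. Each camera call takes 0.05 s, during which the arm holds its last target. There are 200 camera calls.

## Working session

There is one attempt and no reset: what is moved stays moved. The work goes in short steps, Python scripts to look and compute and a shell command to move; the robot and the scene stay as the last step left them, time stands still between calls to the robot, and variables do not carry over. Pictures are saved under pics/ and viewed, at most 10 in all, crops included, and the job is handed in when it is done.

```bash
mkdir -p pics; cat > h.py <<'E'
import numpy as np, cv2
from cell import get_obs, cams, ticket, finder
def ray(cal,xy):
    E=np.array(cal["extrinsics"]);R,t=E[:3,:3],E[:3,3]
    d=R.T@np.array([(xy[0]-cal["cx"])/cal["fx"],(xy[1]-cal["cy"])/cal["fy"],1.]);return -R.T@t,d/np.linalg.norm(d)
def onz(cal,xy,z):
    o,d=ray(cal,xy);return o+d*(z-o[2])/d[2]
def tri(rs):
    A=sum(np.eye(3)-np.outer(d,d) for o,d in rs);b=sum((np.eye(3)-np.outer(d,d))@o for o,d in rs)
    p=np.linalg.solve(A,b);return p,[np.linalg.norm((np.eye(3)-np.outer(d,d))@(p-o)) for o,d in rs]
def proj(cal,p):
    c=np.array(cal["extrinsics"])@np.r_[p,1];return np.array([cal["fx"]*c[0]/c[2]+cal["cx"],cal["fy"]*c[1]/c[2]+cal["cy"]])
def save(n,im): cv2.imwrite(n,im[:,:,::-1])
E
cat > look.py <<'E'
from h import *
np.set_printoptions(precision=3,suppress=True)
im={}
for c in("side","top"): im[c]=cams.read_camera(c); 
Z=dict(cabinet_front=0,drawer0_handle=.126,bottle=0,bottle_mid=.055,jar=0,glasses_case=0,carton=0,paint_tin=0,brush_mug=0,water_bottle=0,cradle=None)
for n,z in Z.items():
    rs=[]
    for c in im:
        cal=cams.calibration(c)
        for r in finder.tip_of(n,c)[:1]:
            print(n,c,round(r["p"],2),np.round(r["xy"]),onz(cal,r["xy"],z) if z is not None else ""); 
            if r["p"]>.3: rs.append(ray(cal,r["xy"]))
    if len(rs)==2: print("   tri",*tri(rs))
big=np.hstack([cv2.resize(im[c],(800,600)) for c in im])
for c in im: save(f"pics/{c}0.png",cv2.resize(im[c],(800,600)))
print(get_obs()["time_s"],get_obs()["tool_rot"])
E
python3 look.py
```

```text
cabinet_front side 0.74 [233. 254.] [0.66 0.06 0.  ]
cabinet_front top 0.57 [175. 166.] [0.681 0.285 0.   ]
   tri [0.611 0.207 0.222] [np.float64(0.03691357197208813), np.float64(0.03691357197208825)]
drawer0_handle side 0.76 [254. 234.] [0.591 0.068 0.126]
drawer0_handle top 0.98 [246. 192.] [0.597 0.071 0.126]
   tri [0.594 0.07  0.128] [np.float64(0.003608581107071947), np.float64(0.003608581107071789)]
bottle side 0.93 [274. 356.] [0.453 0.283 0.   ]
bottle top 0.61 [174. 248.] [0.452 0.281 0.   ]
   tri [ 0.453  0.282 -0.001] [np.float64(0.0010758582241755094), np.float64(0.0010758582241755627)]
bottle_mid side 0.75 [272. 342.] [0.458 0.279 0.055]
bottle_mid top 0.7 [170. 247.] [0.457 0.277 0.055]
   tri [0.457 0.278 0.054] [np.float64(0.0005485764340941843), np.float64(0.0005485764340942203)]
jar side 0.98 [358. 181.] [ 0.43  -0.322  0.   ]
jar top 0.59 [391. 262.] [ 0.424 -0.313  0.   ]
   tri [ 0.426 -0.31   0.014] [np.float64(0.001431473782171093), np.float64(0.0014314737821708942)]
glasses_case side 0.66 [172. 378.] [0.641 0.413 0.   ]
glasses_case top 0.65 [128. 178.] [0.
[... 299 characters left out ...]
563914046178032)]
paint_tin side 0.86 [345. 148.] [ 0.509 -0.451  0.   ]
paint_tin top 0.66 [446. 225.] [ 0.525 -0.461  0.   ]
   tri [ 0.519 -0.471 -0.02 ] [np.float64(0.005917541707839793), np.float64(0.005917541707840068)]
brush_mug side 0.63 [270. 156.] [ 0.718 -0.33   0.   ]
brush_mug top 0.91 [396. 148.] [ 0.734 -0.326  0.   ]
   tri [ 0.726 -0.328 -0.   ] [np.float64(0.007961830395090116), np.float64(0.007961830395089927)]
water_bottle side 0.56 [181. 325.] [0.685 0.293 0.   ]
water_bottle top 0.61 [174. 163.] [0.688 0.289 0.   ]
   tri [ 0.688  0.291 -0.006] [np.float64(0.00059852953215878), np.float64(0.0005985295321589189)]
cradle top 0.16 [128. 180.] 
1.2 [179.998   0.002  21.361]
```

View pics/top0.png

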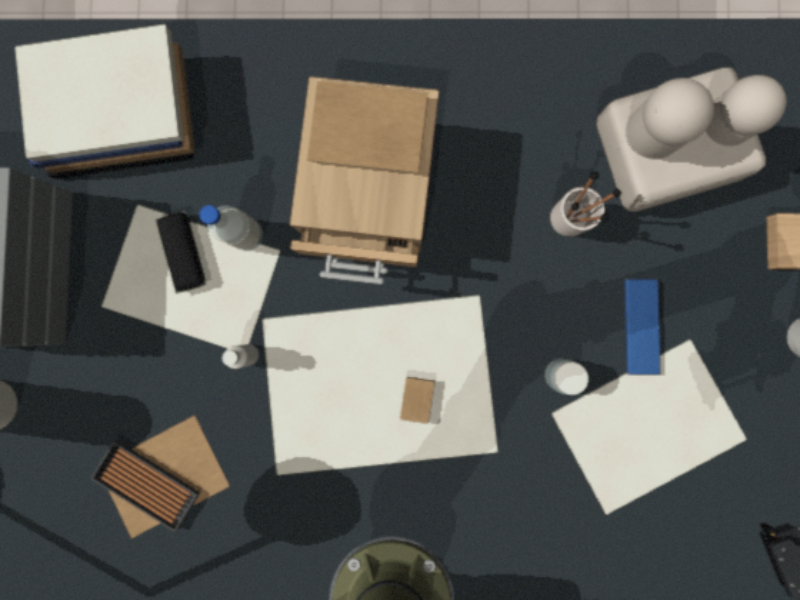

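View pics/side0.png

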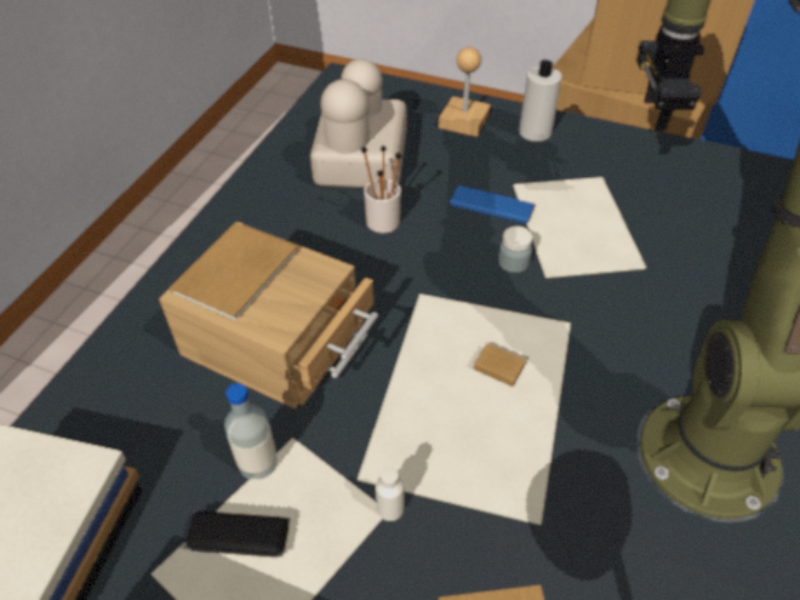

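Both views agree with the detections: the upper drawer is ajar with its handle at about (355,268) in the top picture. The bottle stands at (238,355), with the sketch sheet and carton to its right. I'm moving to hover over the handle.

```bash

R="x"; python3 -m creep '.02 .042 .0025 4 .087;.02 .042 .0025 4 .087;.02 .042 .0025 4 .087;.02 .042 .0025 4 .087;.02 .042 .0025 4 .087;.02 .042 .0025 4 .087;.02 .042 .0025 4 .087;.02 .042 .0025 4 .087'
python3 -m creep '.02 .042 .0025 4 .087;.02 .042 .0025 4 .087;.02 .042 .0025 4 .087;.02 .042 .0025 4 .06;.02 .042 .0025 4 .04;.02 .042 .0025 3 .028;.02 .042 .0025 0 .028;.02 .042 .0025 0 .028'
python3 - <<'E'
from h import *
np.set_printoptions(precision=4,suppress=True)
for c,px in(("top",[(310,78),(438,92),(295,232),(425,243)]),):
    cal=cams.calibration(c);P=[onz(cal,np.array(p)*.7,.156) for p in px]; print(np.array(P))
    for a,b in((0,1),(2,3),(2,0),(3,1)):
        d=P[b]-P[a];print(np.degrees(np.arctan2(d[1],d[0])))
for i in range(2):
    im=cams.read_camera("wrist");cal=cams.calibration("wrist")
    for n,z in(("drawer0_handle",.126),("cabinet_front",0),("cradle",None)):
        for r in finder.tip_of(n,"wrist")[:2]:print(n,round(r["p"],2),r["xy"],onz(cal,r["xy"],z or .13))
save("pics/w1.png",im);o=get_obs();print(o["tool_pos"],o["tool_rot"],o["qpos"],o["time_s"])
E
```

```text
time_s: 2.2
tool_pos: [0.3973, -0.268, 0.243]
tool_rot: [179.9, 0.0, 53.5]
force: [-0.2, -0.3, -0.0]
grip_width: 0.087
grasp_force: 0.0
time_s: 3.2
tool_pos: [0.5573, 0.0678, 0.263]
tool_rot: [179.9, 0.0, 76.3]
force: [0.4, -0.8, -0.3]
grip_width: 0.0448
grasp_force: 0.0
[[ 0.9298  0.1439  0.156 ]
 [ 0.9058 -0.0738  0.156 ]
 [ 0.6656  0.1633  0.156 ]
 [ 0.649  -0.0544  0.156 ]]
-96.27941137395374
-94.36839519128787
-4.195487195250177
-4.305249108054418
drawer0_handle 0.95 [324.8, 179.8] [0.5955 0.069  0.126 ]
drawer0_handle 0.63 [172.4, 273.2] [0.4343 0.0131 0.126 ]
[0.5566 0.0649 0.2625] [179.9885   0.0597  76.2186] [ 28.6153   9.9286 -42.6531  91.4482   6.8465  81.2949 -28.4318] 3.6
```

View pics/w1.png

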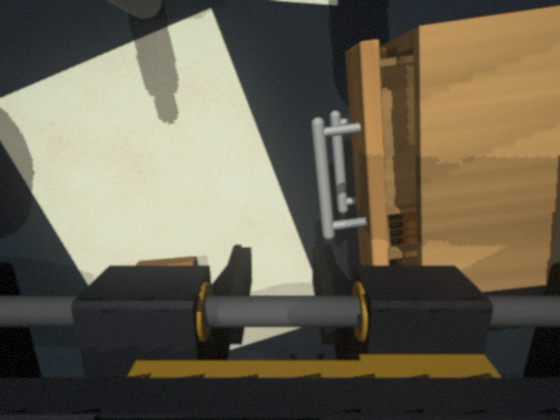

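The wrist picture shows the upper handle bar from about (317,120) to (329,236), with the drawer ajar behind it. I'll take the cabinet's yaw from the bar ends.

```bash
python3 - <<'E'
from h import *
cal=cams.calibration("wrist");a,b=[onz(cal,p,.126) for p in((317.5,120),(328.5,236))]
d=b-a;print(a,b,(a+b)/2,np.linalg.norm(d),np.degrees(np.arctan2(d[1],d[0])))
E
```

```text
[0.59996327 0.11953126 0.126     ] [0.58807425 0.01429815 0.126     ] [0.59401876 0.06691471 0.126     ] 0.10590257814303561 -96.44582468065214
```

```bash

python3 -m creep '.02 .001 0 4 .028;.018 .002 0 4 .028;0 0 -.04 0 .028;0 0 -.04 0 .028;0 0 -.03 0 .028;0 0 -.02 0 .028;0 0 -.018 0 .028;0 0 0 0 .028'
python3 -m creep '0 0 0 0 0;0 0 0 0 0;0 0 0 0 0;0 0 0 0 0' 25
```

```text
time_s: 4.6
tool_pos: [0.5941, 0.0692, 0.1136]
tool_rot: [-179.9, 0.0, 84.3]
force: [-0.1, -0.1, -0.9]
grip_width: 0.0279
grasp_force: 0.0
time_s: 5.1
tool_pos: [0.5953, 0.0697, 0.1155]
tool_rot: [179.9, -0.0, 84.4]
force: [-1.4, 0.5, 4.1]
grip_width: 0.01
grasp_force: 25.0
```

```bash

python3 -m creep '-.008 .0008 0 0 0;-.016 .0017 0 0 0;-.018 .0019 0 0 0;-.018 .0019 0 0 0;-.018 .0019 0 0 0;-.018 .0019 0 0 0;-.018 .0019 0 0 0;-.01 .001 0 0 0'
python3 -m creep '-.008 .0008 0 0 0;-.008 .0008 0 0 0;-.005 .0005 0 0 0;-.005 .0005 0 0 0'
```

```text
time_s: 6.1
tool_pos: [0.4711, 0.0829, 0.1155]
tool_rot: [179.8, 0.0, 84.4]
force: [2.6, -0.5, 5.2]
grip_width: 0.0101
grasp_force: 25.0
time_s: 6.6
tool_pos: [0.4457, 0.0855, 0.1155]
tool_rot: [179.8, -0.0, 84.4]
force: [2.0, 0.6, 5.8]
grip_width: 0.0103
grasp_force: 25.0
```

```bash

python3 -m creep '-.005 .0005 0 0 0;-.005 .0005 0 0 0;-.005 .0005 0 0 0'
python3 -m creep '-.004 .0004 0 0 0;-.004 .0004 0 0 0;0 0 0 0 0'
```

```text
time_s: 6.98
tool_pos: [0.4351, 0.0867, 0.1156]
tool_rot: [179.2, -0.1, 84.4]
force: [23.0, 0.2, -15.3]
grip_width: 0.0103
grasp_force: 25.0
time_s: 7.35
tool_pos: [0.4351, 0.0866, 0.1161]
tool_rot: [178.2, -0.4, 84.3]
force: [41.1, -0.4, -33.6]
grip_width: 0.01
grasp_force: 25.0
```

The pull force jumped from 2 N to 41 N with no further motion, so the drawer is at its stop. I'll relax, release and rise, then look.

```bash

python3 -m creep '.004 -.0004 0 0 0;.004 -.0004 0 0 0;0 0 0 0 .028;0 0 0 0 .028;0 0 0 0 .028;0 0 .03 0 .028;0 0 .04 8 .028;0 .04 .04 10 .087'
python3 -m creep '.00 .05 0 10 .087;.00 .05 0 10 .087;.00 .04 0 10 .087;0 .02 0 10 .087'
cat > l2.py <<'E'
from h import *
np.set_printoptions(precision=4,suppress=True)
im={}
for c in("top","side","wrist"):
    im[c]=cams.read_camera(c);cal=cams.calibration(c)
    for n,z in(("drawer0_handle",.126),("cradle",.116),("bottle",0),("bottle_mid",.055)):
        for r in finder.tip_of(n,c)[:1]:print(n,c,round(r["p"],2),r["xy"],onz(cal,r["xy"],z))
save("pics/top2.png",cv2.resize(im["top"][100:310,110:390],(800,600),interpolation=3));save("pics/w2.png",im["wrist"])
o=get_obs();print(o["tool_pos"],o["tool_rot"],o["qpos"],o["time_s"])
E
python3 l2.py
```

```text
time_s: 8.35
tool_pos: [0.4289, 0.1241, 0.2247]
tool_rot: [-179.8, 0.1, 102.3]
force: [1.2, 0.4, -0.5]
grip_width: 0.0327
grasp_force: 0.0
time_s: 8.85
tool_pos: [0.4278, 0.2889, 0.2239]
tool_rot: [-179.9, -0.1, 142.9]
force: [-0.3, 0.5, -0.5]
grip_width: 0.0701
grasp_force: 0.0
bottle top 0.77 [173.4, 248.9] [0.4495 0.2836 0.    ]
bottle_mid top 0.86 [165.6, 246.3] [0.4592 0.288  0.055 ]
drawer0_handle side 0.18 [361.6, 179.3] [ 0.4013 -0.2063  0.126 ]
cradle side 0.83 [249.2, 246.4] [0.5893 0.0995 0.116 ]
bottle side 0.95 [273.3, 355.0] [0.4543 0.2818 0.    ]
bottle_mid side 0.7 [273.9, 345.4] [0.4507 0.2849 0.055 ]
drawer0_handle wrist 0.15 [290.8, 189.9] [0.4226 0.2994 0.126 ]
bottle wrist 0.64 [290.6, 188.8] [0.4498 0.2822 0.    ]
[0.4298 0.2865 0.2246] [179.9952   0.017  142.3325] [ 18.3377   6.5248 -58.0504 100.1158   5.7073  76.4772  11.4493] 9.6
```

View pics/top2.png

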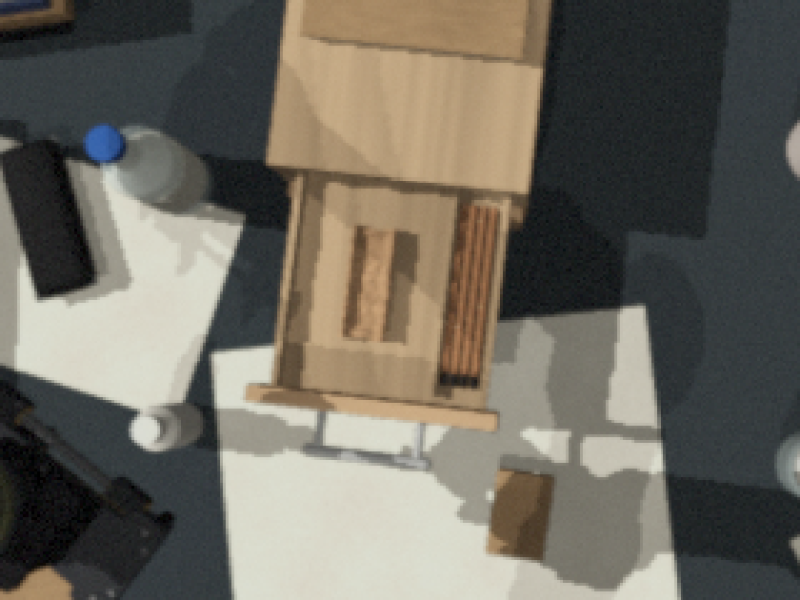

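The drawer is fully out. In the crop the cork cradle shows at (345–395, 228–340) with the pencils to its right, and the bottle still stands at (150,430). Next I grip the cap lightly, closing across the cabinet's y, ready to tip the bottle.

```bash

python3 -m creep '.008 -.001 0 10.6 .087;.008 -.001 0 10.6 .087;.007 -.0015 0 10.5 .087;0 0 -.05 0 .087;0 0 -.045 0 .087;0 0 -.025 0 .087;0 0 -.0156 0 .087;0 0 0 0 .087'
python3 -m creep '0 0 0 0 .05;0 0 0 0 .04;0 0 0 0 .03;0 0 0 0 .02;0 0 0 0 .01;0 0 0 0 0;0 0 0 0 0' 5
```

```text
time_s: 10.6
tool_pos: [0.4523, 0.283, 0.0884]
tool_rot: [-180.0, -0.1, 174.1]
force: [-0.7, 0.0, 0.3]
grip_width: 0.0872
grasp_force: 0.0
time_s: 11.48
tool_pos: [0.4527, 0.2832, 0.0889]
tool_rot: [180.0, -0.0, 174.1]
force: [0.5, -0.9, 0.6]
grip_width: 0.0256
grasp_force: 5.0
```

```bash

python3 -m creep '-.013 .0014 0 0 0;-.013 .0014 0 0 0;-.013 .0014 -.002 0 0;-.013 .0014 -.003 0 0;-.012 .0013 -.005 0 0;-.012 .0013 -.0065 0 0;-.01 .001 -.008 0 0;-.01 .001 -.009 0 0' 4
python3 -c "
from h import *
im=cams.read_camera('side');save('pics/s3.png',cv2.resize(im[290:410,190:350],(640,480)))"
```

```text
time_s: 12.48
tool_pos: [0.3561, 0.2934, 0.0548]
tool_rot: [180.0, 0.0, 174.1]
force: [0.6, -0.9, -0.6]
grip_width: 0.0258
grasp_force: 4.0
```

View pics/s3.png

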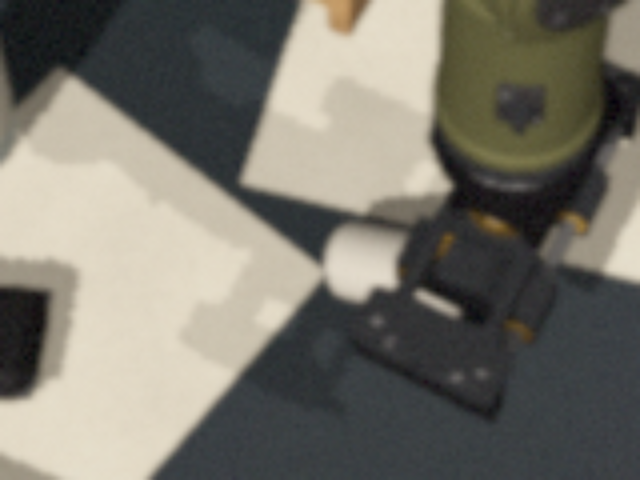

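The bottle is tipping as planned: its white body shows at (360,262), base swung to the left while the cap stays in the fingers. I'll finish the arc, release, then regrasp at the middle.

```bash

python3 -m creep '-.0075 .0008 -.011 0 0;-.0075 .0008 -.011 0 0;-.0045 .0005 -.012 0 0;-.0035 .0004 -.011 0 0;0 0 0 0 0;0 0 0 0 .034;0 0 0 0 .05;0 0 0 0 .06'
python3 -m creep '0 0 .03 0 .087;0 0 .04 0 .087;-.01 0 .06 0 .087;0 0 .06 0 .087;0 0 0 0 .087'
sed -i 's/w2.png/w4.png/;s/top2/top4/' l2.py; python3 l2.py
python3 - <<'E'
from h import *
im=cams.read_camera("wrist")
cal=cams.calibration("wrist")
for r in finder.masks_of("bottle","wrist")[:1]:
    m=r["mask"].astype(np.uint8);print(r["p"],m.sum());rc=cv2.minAreaRect(cv2.findNonZero(m));b=cv2.boxPoints(rc);print(rc,[onz(cal,p,.021) for p in b],onz(cal,rc[0],.021))
E
```

```text
time_s: 13.52
tool_pos: [0.3342, 0.2961, 0.0108]
tool_rot: [180.0, 0.0, 174.0]
force: [-0.2, -0.3, -0.2]
grip_width: 0.0464
grasp_force: 0.0
time_s: 14.15
tool_pos: [0.3265, 0.2977, 0.205]
tool_rot: [179.9, 0.6, 174.0]
force: [0.3, -0.5, -0.6]
grip_width: 0.0862
grasp_force: 0.0
drawer0_handle top 0.81 [236.7, 256.8] [0.4399 0.0906 0.126 ]
cradle top 0.97 [236.6, 198.4] [0.5828 0.095  0.116 ]
bottle top 0.69 [165.9, 256.0] [0.4297 0.3039 0.    ]
bottle_mid top 0.67 [168.6, 272.3] [0.3918 0.2781 0.055 ]
drawer0_handle side 0.81 [310.3, 259.4] [0.4396 0.089  0.126 ]
cradle side 0.92 [249.8, 246.0] [0.5884 0.0979 0.116 ]
bottle side 0.93 [279.1, 356.9] [0.4405 0.2812 0.    ]
bottle_mid side 0.55 [304.0, 367.2] [0.3731 0.3073 0.055 ]
bottle wrist 0.73 [285.1, 281.2] [0.4459 0.2867 0.    ]
bottle_mid wrist 0.64 [284.6, 237.8] [0.3682 0.2935 0.055 ]
[0.3237 0.296  0.2004] [179.991   -0.0137 174.0694] [ 25.7893 -11.4293 -63.5219 111.3414 -10.6456  74.0774  49.7503] 14.9
0.95 3677
((284.5, 234.5), (107.0, 41.0), 90.0) [array([0.31922095, 0.27789436, 0.021     ]), array([0.32350193, 0.31917429, 0.021     ]), array([0.44568503, 0.30896862, 0.021     ]), array([0.44096253, 0.2633832 , 0.021     ])] [0.37932045 0.29266177 0.021     ]
```

View pics/w4.png

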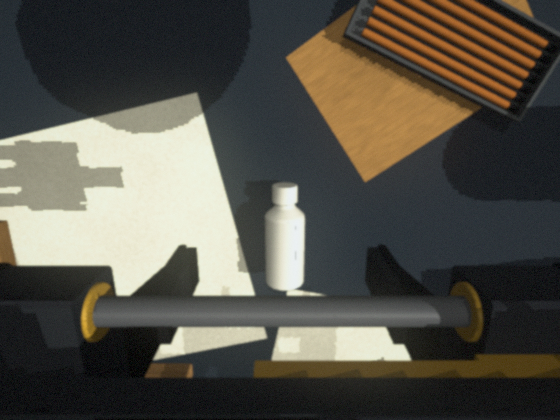

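The bottle lies flat and aligned with the tool, cap at (285,190) and base at (285,288) in the wrist picture, so its middle is near (0.378, 0.292). I'll grasp there and lift.

```bash

python3 -m creep '.029 -.0024 -.03 0 .087;.029 -.0023 -.04 0 .087;0 0 -.05 0 .087;0 0 -.04 0 .087;0 0 -.0294 0 .087;0 0 0 0 .087;0 0 0 0 .03;0 0 0 0 .03' 15
python3 -m creep '0 0 0 0 .03;0 0 0 0 .03;0 0 0 0 .03'
python3 - <<'E'
from h import *
R=[]
for c in("top","side"):
    cams.read_camera(c);cal=cams.calibration(c)
    for r in finder.tip_of("cradle",c)[:1]: R.append(ray(cal,r["xy"]));print(c,r["p"],onz(cal,r["xy"],.118))
print(tri(R))
E
```

```text
time_s: 16.0
tool_pos: [0.3829, 0.2918, 0.0126]
tool_rot: [179.9, 0.2, 174.0]
force: [-0.3, -0.4, -0.6]
grip_width: 0.0742
grasp_force: 0.0
time_s: 16.38
tool_pos: [0.3819, 0.2912, 0.0113]
tool_rot: [180.0, 0.0, 174.1]
force: [0.3, -0.1, -0.2]
grip_width: 0.0449
grasp_force: 0.0
top 0.76 [0.58643728 0.09308923 0.118     ]
(array([ 0.51954126, -0.03267819,  1.0205106 ]), [np.float64(3.50899545307047e-17)])
```

```bash

python3 -m creep '0 0 0 0 0;0 0 0 0 0;0 0 0 0 0;0 0 .02 0 0;0 0 .05 0 0;0 0 .06 0 0;0 0 .06 0 0;0 0 .03 0 0' 20
python3 - <<'E'
from h import *
cal=cams.calibration("top")
C=[onz(cal,(110+x*.35,100+y*.35),.106) for x,y in((357,228),(397,230),(345,338),(388,342))]
print(np.round(C,4),np.mean(C,0))
for a,b in((2,0),(3,1)):
    d=C[b]-C[a];print(np.degrees(np.arctan2(d[1],d[0])))
for k in range(2):
  for c in("top","side"):
    im=cams.read_camera(c);cal=cams.calibration(c)
    for n,z in(("cradle",.118),("drawer0_handle",.126),("bottle",.235),("bottle_mid",.235)):
      for r in finder.tip_of(n,c)[:1]: print(n,c,round(r["p"],2),onz(cal,r["xy"],z))
    if c=="side":save("pics/s5.png",cv2.resize(im[150:420,150:510],(800,600)))
E
```

```text
time_s: 17.58
tool_pos: [0.3821, 0.2918, 0.2333]
tool_rot: [180.0, 0.2, 174.1]
force: [1.1, -0.5, -1.7]
grip_width: 0.0413
grasp_force: 20.0
[[0.6303 0.1015 0.106 ]
 [0.6288 0.0663 0.106 ]
 [0.5336 0.1101 0.106 ]
 [0.5306 0.0724 0.106 ]] [0.58083274 0.08757974 0.106     ]
-5.105019110290212
-3.589538286684944
cradle top 0.89 [0.58919142 0.09041431 0.118     ]
drawer0_handle top 0.86 [0.43260641 0.09733058 0.126     ]
bottle top 0.58 [0.43617818 0.28664056 0.235     ]
bottle_mid top 0.78 [0.38200932 0.2922254  0.235     ]
cradle side 0.56 [0.58948039 0.09999602 0.118     ]
bottle_mid side 0.57 [0.38104764 0.28946285 0.235     ]
cradle top 0.95 [0.58619214 0.09283661 0.118     ]
drawer0_handle top 0.84 [0.4389361  0.09355413 0.126     ]
bottle top 0.62 [0.4349217  0.28418979 0.235     ]
bottle_mid top 0.65 [0.38328123 0.29292391 0.235     ]
cradle side 0.74 [0.58648987 0.09913212 0.118     ]
bottle_mid side 0.79 [0.37577858 0.28487077 0.235     ]
```

View pics/s5.png

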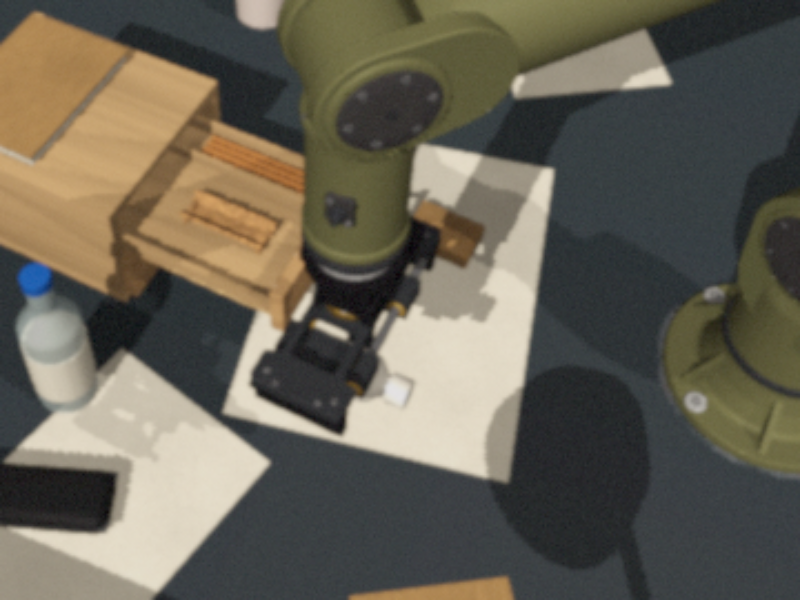

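The bottle is held level and the drawer is open, with the cork trough at about (232,218) in the crop. I'll carry the bottle to one side of the cradle and measure it with the wrist camera.

```bash

python3 -m creep '.034 -.015 .006 0 0;.034 -.015 .006 0 0;.034 -.015 .006 0 0;.034 -.015 .006 0 0;.034 -.015 .006 0 0;.034 -.015 .002 0 0;0 0 0 0 0;0 0 0 0 0'
python3 - <<'E'
from h import *
for k in range(2):
    im=cams.read_camera("wrist");cal=cams.calibration("wrist")
    for n,z in(("cradle",.118),("drawer0_handle",.126)):
      for r in finder.tip_of(n,"wrist")[:1]: print(n,round(r["p"],2),r["xy"],onz(cal,r["xy"],z))
save("pics/w6.png",im);o=get_obs();print(o["tool_pos"],o["tool_rot"],o["time_s"])
E
```

```text
time_s: 19.58
tool_pos: [0.5851, 0.2018, 0.2628]
tool_rot: [180.0, -0.1, 174.1]
force: [-0.5, 1.4, -1.6]
grip_width: 0.0414
grasp_force: 20.0
cradle 0.92 [167.2, 204.3] [0.58517046 0.09468728 0.118     ]
drawer0_handle 0.61 [115.5, 18.5] [0.43044486 0.0879147  0.126     ]
cradle 0.94 [164.5, 198.2] [0.57956721 0.09286638 0.118     ]
drawer0_handle 0.64 [117.2, 19.1] [0.43125259 0.08866289 0.126     ]
[0.58523283 0.20160078 0.26337908] [-1.79976773e+02  3.92758853e-02  1.74114106e+02] 19.875
```

View pics/w6.png

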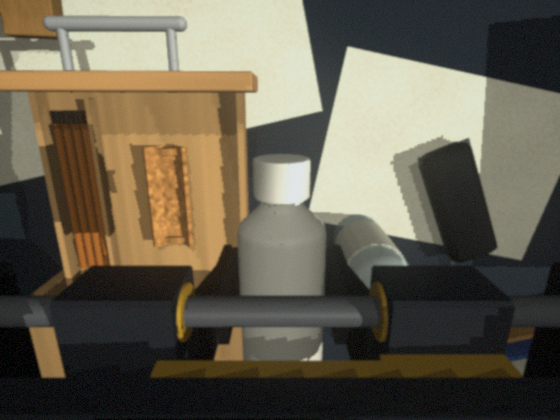

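The wrist picture shows the trough's corners at about (146,147), (186,147), (155,245) and (193,245). The drawer front is level in the picture, so yaw is aligned.

```bash
python3 - <<'E'
from h import *
cal=cams.calibration("wrist")
C=np.array([onz(cal,p,.106) for p in((146,147),(186,147),(155,245),(193,245))]);print(C.round(4),C.mean(0))
a,b=[onz(cal,p,.126) for p in((47,23),(186,23))];print(a,b,(a+b)/2)
d=C[2:].mean(0)-C[:2].mean(0);print(np.degrees(np.arctan2(d[1],d[0])),np.linalg.norm(d))
m=finder.masks_of("bottle","wrist")[0]["mask"];r=np.where(m)
print(r[0].min(),onz(cal,(284,r[0].min()),.273))
E
```

```text
[[0.5329 0.081  0.106 ]
 [0.5366 0.1176 0.106 ]
 [0.63   0.0685 0.106 ]
 [0.6339 0.1065 0.106 ]] [0.58337895 0.09337412 0.106     ]
[0.42858399 0.0333179  0.126     ] [0.43969384 0.14106879 0.126     ] [0.43413891 0.08719335 0.126     ]
-6.9000054322861635 0.09793142507624063
153 [0.52567124 0.20829188 0.273     ]
```

```bash

python3 -m creep '.001 -.03 0 0 0;.001 -.04 0 0 0;.001 -.03 0 0 0;0 -.0085 0 0 0;0 0 -.03 0 0;0 0 -.04 0 0;0 0 -.04 0 0;0 0 -.025 0 0'
python3 -m creep '0 0 -.005 0 0;0 0 -.003 0 0;0 0 0 0 0'
```

```text
time_s: 20.92
tool_pos: [0.5875, 0.0942, 0.1263]
tool_rot: [180.0, -0.1, 174.2]
force: [0.2, -0.2, -0.4]
grip_width: 0.0416
grasp_force: 20.0
time_s: 21.3
tool_pos: [0.5894, 0.0933, 0.1212]
tool_rot: [180.0, 0.1, 174.1]
force: [-0.6, 0.1, -1.3]
grip_width: 0.041
grasp_force: 20.0
```

```bash

python3 -m creep '0 0 -.004 0 0;0 0 -.003 0 0;0 0 0 0 0'
python3 -m creep '0 0 -.002 0 0;0 0 -.002 0 0;0 0 0 0 0'
python3 -m creep '0 0 -.0015 0 0;0 0 0 0 0'
```

```text
time_s: 21.68
tool_pos: [0.5886, 0.0926, 0.1129]
tool_rot: [-180.0, -0.0, 174.1]
force: [-0.4, -0.0, -1.9]
grip_width: 0.0416
grasp_force: 20.0
time_s: 22.05
tool_pos: [0.589, 0.0922, 0.1094]
tool_rot: [-180.0, 0.0, 174.0]
force: [-0.5, -1.0, 2.3]
grip_width: 0.0416
grasp_force: 20.0
time_s: 22.3
tool_pos: [0.5898, 0.092, 0.1092]
tool_rot: [-179.9, 0.1, 174.0]
force: [-2.4, -3.3, 9.4]
grip_width: 0.0413
grasp_force: 20.0
```

Contact comes at the expected height. I'll loosen to 3 N so the bottle settles, then release and look.

```bash

python3 -m creep '0 0 0 0 0;0 0 0 0 0;0 0 0 0 0' 3
python3 -m creep '0 0 .001 0 .046;0 0 0 0 .05;0 0 0 0 .06;0 0 .01 0 .066;0 0 .03 0 .07;0 0 .05 0 .07;0 0 .05 0 .07;0 .05 .02 0 .07'
python3 -m creep '0 .05 0 0 .07;0 0 0 0 .07;0 0 0 0 .07'
python3 - <<'E'
from h import *
for c in("wrist","top","side"):
    im=cams.read_camera(c);cal=cams.calibration(c)
    for n,z in(("cradle",.118),("drawer0_handle",.126),("bottle_mid",.118),("bottle",.118)):
      for r in finder.tip_of(n,c)[:1]: print(n,c,round(r["p"],2),r["xy"],onz(cal,r["xy"],z))
    save(f"pics/{c}7.png",im)
o=get_obs();print(o["tool_pos"],o["time_s"])
E
```

```text
time_s: 22.68
tool_pos: [0.5894, 0.0913, 0.1076]
tool_rot: [-179.9, 0.1, 174.0]
force: [1.9, -6.1, 2.3]
grip_width: 0.0418
grasp_force: 3.0
time_s: 23.68
tool_pos: [0.5916, 0.1386, 0.2721]
tool_rot: [-180.0, 0.3, 173.5]
force: [1.5, 0.9, -0.2]
grip_width: 0.0699
grasp_force: 0.0
time_s: 24.05
tool_pos: [0.5886, 0.1928, 0.2688]
tool_rot: [-180.0, 0.0, 174.1]
force: [0.6, -0.8, -0.7]
grip_width: 0.07
grasp_force: 0.0
cradle wrist 0.56 [177.4, 197.3] [0.58502596 0.09283656 0.118     ]
drawer0_handle wrist 0.83 [127.8, 16.8] [0.43301572 0.08534021 0.126     ]
bottle_mid wrist 0.96 [174.8, 199.0] [0.58641183 0.09007693 0.118     ]
bottle wrist 0.56 [176.6, 251.8] [0.64016387 0.08118876 0.118     ]
cradle top 0.58 [237.3, 199.8] [0.57925566 0.09295198 0.118     ]
drawer0_handle top 0.69 [236.0, 256.9] [0.43967767 0.09234967 0.126     ]
bottle_mid top 0.59 [238.3, 192.5] [0.5973708  0.09081734 0.118     ]
bottle top 0.91 [240.7, 176.1] [0.63820777 0.08562427 0.118     ]
cradle side 0.56 [251.8, 247.1] [0.58196688 0.10054663 0.118     ]
drawer0_handle side 0.8 [310.9, 257.4] [0.44024864 0.08308822 0.126     ]
bottle_mid side 0.91 [252.2, 243.7] [0.58522565 0.09089043 0.118     ]
bottle side 0.94 [233.5, 233.1] [0.64062489 0.07788369 0.118     ]
[0.58871298 0.19275861 0.26859787] 24.8
```

View pics/wrist7.png

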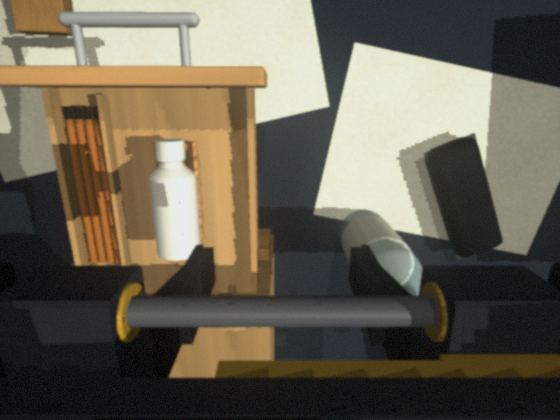

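The bottle lies in the trough, mid about (176,200), and the drawer is still out. A sliver of rim shows right of the cap, so I'll check the seating in the side view.

```bash
python3 -m creep '0 .03 .02 0 .07;0 0 0 0 .07;0 0 0 0 .07'; python3 - <<'E'
from h import *
t=cams.read_camera("top")[165:235,200:290];s=cams.read_camera("side")[205:275,205:295]
save("pics/z8.png",np.vstack([cv2.resize(x,(378,294),interpolation=3) for x in(t,s)]))
R={}
for n in("bottle","bottle_mid"):
    print(n,tri([ray(cams.calibration(c),finder.tip_of(n,c)[0]["xy"]) for c in("top","side")]))
E
```

```text
time_s: 25.18
tool_pos: [0.5888, 0.2222, 0.2882]
tool_rot: [-180.0, -0.0, 174.1]
force: [-0.6, -1.1, 0.3]
grip_width: 0.0696
grasp_force: 0.0
bottle (array([0.64020119, 0.08396628, 0.12893141]), [np.float64(0.0016205698537223923), np.float64(0.0016205698537225112)])
bottle_mid (array([0.59550341, 0.08552854, 0.10800809]), [np.float64(0.0026604208410862694), np.float64(0.002660420841086287)])
```

View pics/z8.png

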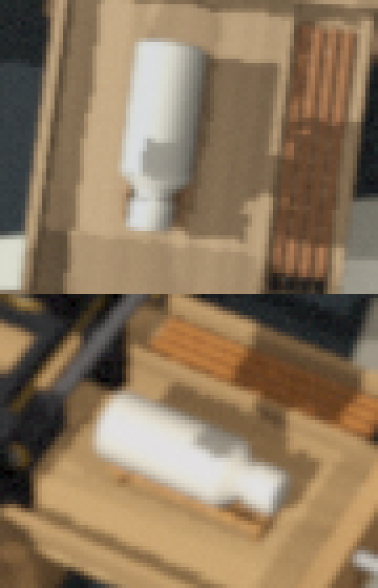

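The seating is good: rims show evenly on both sides of the neck, and the cap overhangs the front end by about 5 mm, as expected when centred. Handing in.

```bash
python3 -c "
from cell import ticket
print(ticket.sign_off())"
```

```text
the job is handed in; nothing more can be done
None
```

I pulled the upper drawer out to its stop, laid the fixative bottle on its side in the V cradle, let go of it and handed the job in at about 25 s; the last pictures show it seated and centred, but sign-off returned no verdict.

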